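Reset the air valve of the board-cooling jet

TASK

The cooling jet at the circuit board needs its air valve set afresh. Draw the yellow-topped lock pin straight up out of the red handwheel and park it upright in the notch at the end of the lock arm, its collar down on the arm, and let it go; then turn the wheel clockwise until it is fully closed against its stop, and from there back it off anticlockwise by exactly two turns. Finish while still gripping the wheel's black handle, holding it steady at that setting, with the pin still parked, and leave the board fixture and the other parts on the shelf alone.

Things in the scene. Friction and masses are not known exactly. Their poses are not given: they have to be found in the camera images.
- stand: Fixed valve stand: base plate 100 x 230 mm, brass globe valve on copper pipe legs, vertical stem. Origin on the shelf under the stem; z up = the wheel's axis. Along its +y runs the dark lock arm: flat top 90 mm above the shelf, 16 mm thick, 32 mm wide, ending 128 mm from the stem. Gauge 100 mm out along -y, all below 110 mm. Place and yaw differ each time.
- bore (a point): Mouth of the pin's bore in the top of the lock arm, beneath the wheel, on the stand's +y, 30 mm from the stem, 90 mm above the shelf. The bore is vertical, 9.5 mm wide, right through the arm (16 mm).
- notch (a point): The parked pin's axis on the lock arm's top face, on the stand's +y, 108 mm from the stem, 90 mm up. The notch is a slot 12 mm wide (along the stand's y) through the 16 mm thick arm, open above and on the stand's +x side (mouth 16 mm from this point); closed end 6 mm from it on -x. Lower the shank in from above or slide it in; the collar is wider than the slot and rests on the arm.
- pin: Loose steel lock pin, yellow grip, 60 g, 84 mm long. Origin on its axis under the collar, z up: below it the shank, 8 mm dia., 22 mm long; above, collar 18 mm dia. x 4 mm, stem 9 mm dia., grip 16 mm dia. from 27 to 62 mm above the origin. It starts in the bore, collar on the arm, up between two spokes, locking the wheel, grip above the wheel. To clear the wheel lift it 45 mm or more.
- wheel (a joint): Angle of the red handwheel in rad: 0 = closed against its hard stop, grows as it opens, anticlockwise from above, without rising, up to 25; a turn is 6.283. Starts about one turn open. From above the handle lies at angle (value - 1.571) from the stand's +x axis: at 0 it is on the stand's -y. It takes about 3 N at the handle to turn and stays where left.
- wheel_centre (a point): Centre of the red three-spoke handwheel, on the stem axis, 104 mm above the shelf. Wheel 118 mm outside diameter, rim 14 mm thick with its top 111 mm above the shelf, hub nut top 118 mm above the shelf.
- handle: Black revolving handle upright on the wheel's rim, 52 mm from the stem axis: a barrel 20 mm in diameter and 50 mm tall, foot 113 mm and top 163 mm above the shelf. It spins freely on its own vertical pin, so a gripper holding it need not turn as the wheel goes round. Origin at the centre of its foot.
- handle_mid (a point): Point on the handle's axis half way up the barrel, 138 mm above the shelf: the place to grip.
- fixture: Fixed tin-plated fixture, 110 x 180 mm, 106 mm high, with steel spring clips gripping a green circuit board upright and a small copper jet pipe. Not to be pressed. Origin at the centre of its underside.
- case_half: Loose ivory-white plastic radio case half, an open shell 95 x 160 x 34 mm. Leave it alone. Origin at the centre of its underside.
- contact_block: Loose black block 50 x 26 mm with brass battery contact springs, 28 mm high. Leave it alone. Origin at the centre of its underside.
- tuning_knob: Loose black tuning knob, 42 mm in diameter, 20 mm high. Leave it alone. Origin at the centre of its underside.
- tuning_capacitor: Loose aluminium tuning capacitor, 42 x 44 mm, 36 mm high, with a short brass shaft. Leave it alone. Origin at the centre of its underside.
- screwdriver: Loose screwdriver with a yellow handle, 190 mm long, lying flat. Leave it alone. Origin under its middle.
- loudspeaker: Loose round loudspeaker, 86 mm in diameter, 34 mm high, lying face up. Leave it alone. Origin at the centre of its underside.
There are look-alikes about, which are no part of the job. Of the things that look like the pin, the smaller one is meant.

How it is judged:
By the outcome, as a careful person would: the job done as asked, in the order asked, and still so for the second after the job is handed in, while the arm keeps its last pose, push and grip.
It also fails if it takes over 64 s, if anything falls off the work surface, if the arm or the gripper's body presses on something with over 40 N, if the wrist force passes 120 N, or if a joint passes its speed limit or range.

ROBOT

A 6-joint arm with a two-finger parallel gripper is mounted at the origin on the work surface. World frame = base frame: x ahead of the robot, y to its left, z up, the work surface at z = 0. Lengths are in mm, angles in degrees, forces in N, time in s.
With the tool pointing down it reaches from about 300 to 750 mm from the base axis. Payload 8.5 kg.
Tool frame: the origin (TCP) lies on the centre line of the jaws, within the pads' length; the fingertips stand manip.tip_reach ahead of it and the grasp point (between the pads) lies 8 mm behind it (manip.tip_reach is the distance from the TCP to the fingertips, in mm); z points along the fingers, y is the line along which they close (so a half turn about z gives the same grasp; the last joint's range is limited). The gripper opens to 85 mm and grips with 20 to 120 N. Pads are 22 mm wide; open, the fingers measure 114 mm over their backs; the gripper's body (76 mm by 85 mm) begins 54 mm behind the grasp point. The pads swing forward as they close: fully open they stand 13 mm farther back than shut.
Start: joints at [-84.987, 21.807, 74.336, -0, 83.858, -12.336], TCP at [164.001, -524.961, 242.322] pointing down, gripper open.
Joint ranges: [-178.18, 178.18], [-50.72, 133.34], [12.68, 142.11], [-81.47, 261.47], [9.98, 163.14], [-165.26, 165.26]. Speed limits (degrees/s): [136.94, 136.94, 180, 180, 180, 180].

INTERFACE

Orientations are given as a 3x3 rotation matrix whose columns are the frame's x, y, z axes.
In Python, from bench import manip gives the robot as it stands. The module is installed in compiled form; this text tells all that it offers.
- The arm moves only by the tool arm_command, never from a script. Its argument "commands" is a list of rows, each a list of 6 numbers: the shift along the tool's x, y, z in cm, then the turn, a rotation vector about the tool's x, y, z in degrees. A call has 1 to 20 rows; each row is the pose to reach, as a shift and turn from the pose commanded when the call began, along the tool's axes at that moment; what a row does not reach only later rows make up. A row lasts 1/8 s, in which the tool goes at most 62.5 mm and 10.7 degrees, less where a joint would pass 70% of its speed; a pose out of reach is approached as far as the arm can. A call with a gripper value outside its range is refused whole. "hand" is the closure in counts, from 0 (fully open) to 255 (shut), set as the call begins (left out, the last holds). The fingers move at their own pace and stop on an object; "squeeze" is the grip in N (left out, the last holds). Time passes only in rows, so rows that repeat a pose let the fingers close. It gives the time, the measured TCP pose, the force, the opening and the grip force at its end, in the units of the state.
- manip.sense(): the state, without advancing time (a new reading comes with each control period).
- manip.grab_frame(name): name is "scene" or "side" or "wrist"; returns a dict with "frame" (400x640x3 uint8, red, green, blue), "fx", "fy", "cx", "cy" (pixels), "R" (3x3) and "t" (3): a world point X has camera coordinates R X + t. Camera axes: x right, y down, z forward; pixel columns grow to the right and rows downward; lengths in mm; the calibration is good to about 2 mm. The wrist camera is an equidistant fisheye: a pixel r from the principal point sees the ray r / f radians off the axis. A picture is of the moment at which its call begins. There is no depth.
- manip.sign_off(): hands the job in; it is judged then, once.
The state is a dict: "time": time; "q": joint angles; "joint_vel": joint speeds; "effort": joint torques, N m; "tool_pos": TCP position; "tcp_rot": TCP orientation; "wrist_force": force on the tool from outside, world axes, zero at the start; "wrist_torque": the same for the moment, N m; "finger_gap": finger opening in mm; "grip_force": force on a finger pad.
Only numpy, scipy, OpenCV 4.12 (cv2) and the standard library are available. Lean on these libraries where they do the work, as an engineer would, in place of code of your own. Each camera call takes 0.05 s, during which the arm holds its last target. There are 200 camera calls.

## Working session

There is one attempt and no reset: what is moved stays moved. The work goes in short steps, Python scripts to look and compute and a tool call to move; the robot and the scene stay as the last step left them, time stands still between calls to the robot, and variables do not carry over. Pictures are saved under pics/ and viewed, at most 10 in all, crops included, and the job is handed in when it is done.

Besides the shell and the picture viewer there is one more tool, called after ">>>" as name(argument=value, ...), one argument or row to a line, values as JSON. arm_command: Moves the arm, as the interface text tells. Its arguments: {"type":"object","properties":{"commands":{"type":"array","items":{"type":"array","items":{"type":"number"}}},"hand":{"type":"number"},"squeeze":{"type":"number"}},"required":["commands"]}

```bash
mkdir -p pics; cat > h.py <<'E'
import numpy as np, cv2, pickle
from bench import manip
def grab(n,save=None):
    f=manip.grab_frame(n)
    if save:
        cv2.imwrite('pics/'+save+'.png',cv2.cvtColor(f['frame'],cv2.COLOR_RGB2BGR)); pickle.dump(f,open('pics/'+save+'.pkl','wb'))
    return f
def ray(f,u,v,fish=False):
    R=np.array(f['R']);t=np.array(f['t'])
    x=(u-f['cx'])/f['fx'];y=(v-f['cy'])/f['fy']
    if fish:
        r=np.hypot(x,y);s=np.sin(r)/r if r>1e-9 else 1;d=np.array([x*s,y*s,np.cos(r)])
    else: d=np.array([x,y,1.])
    return -R.T@t, R.T@d
def onz(f,u,v,z,fish=False):
    o,d=ray(f,u,v,fish); return o+d*(z-o[2])/d[2]
def tri(rs):
    A=0;b=0
    for o,d in rs:
        d=d/np.linalg.norm(d);P=np.eye(3)-np.outer(d,d);A=A+P;b=b+P@o
    X=np.linalg.solve(A,b); return X,[np.linalg.norm((np.eye(3)-np.outer(d,d)/(d@d))@(X-o)) for o,d in rs]
def proj(f,X):
    c=np.array(f['R'])@X+np.array(f['t']);return f['fx']*c[0]/c[2]+f['cx'],f['fy']*c[1]/c[2]+f['cy']
E
python3 - <<'E'
from h import *
a=[grab(n,n+'0') for n in('scene','side','wrist')]
s=manip.sense();print(s,manip.tip_reach)
for f in a: print(f['fx'],f['cx'],f['cy'],-np.array(f['R']).T@f['t'])
E
```

```text
{'time': 0.15, 'q': array([-8.49865673e+01,  2.18322634e+01,  7.43704246e+01,  9.35813010e-04,
        8.38577799e+01, -1.23340481e+01]), 'joint_vel': array([-0.02884977, -0.04804877, -0.12709599,  0.04547718, -0.04341273,
        0.0163462 ]), 'effort': array([ 1.31900433e-03, -4.48624206e+01, -2.31343800e+01, -1.95185248e-04,
        3.82674349e-03, -1.90775660e-05]), 'tool_pos': array([ 163.99124486, -524.77653344,  241.87791561]), 'tcp_rot': array([[ 9.54514571e-01,  2.98164263e-01, -7.60503956e-05],
       [ 2.98164176e-01, -9.54514021e-01,  1.05274568e-03],
       [ 2.41299973e-04, -1.02753660e-03, -9.99999443e-01]]), 'wrist_force': array([ 0.24134254, -0.17809758,  0.28646494]), 'wrist_torque': array([ 0.03464964, -0.03036214, -0.02072171]), 'grip_force': 0.0, 'finger_gap': 84.96742418226991} 11.0
386.81890299185784 323.44331938645604 199.95093031768002 [ 924.703335   -356.45098173  889.99022637]
382.7592745981935 321.9384149025614 198.79259964511266 [ 11.16843435 534.41898931 920.62119705]
309.70691628693146 323.22539771196335 197.4650328597793 [ 240.60326275 -501.12039332  374.53928984]
```

View pics/scene0.png

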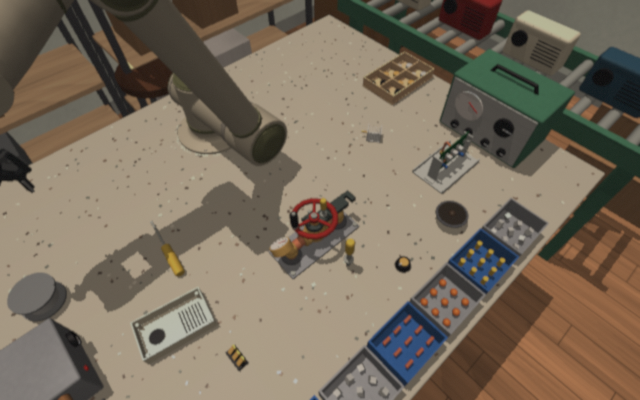

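View pics/side0.png

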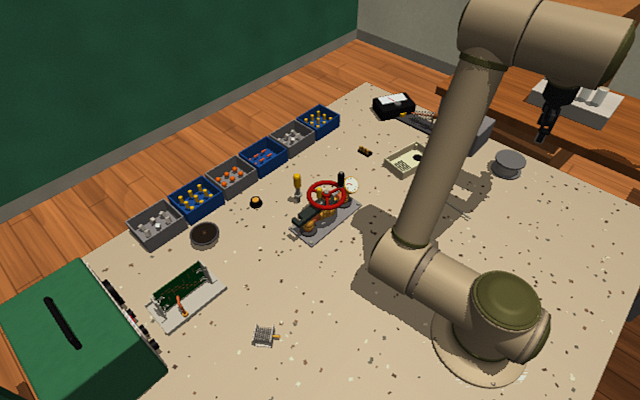

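View pics/wrist0.png

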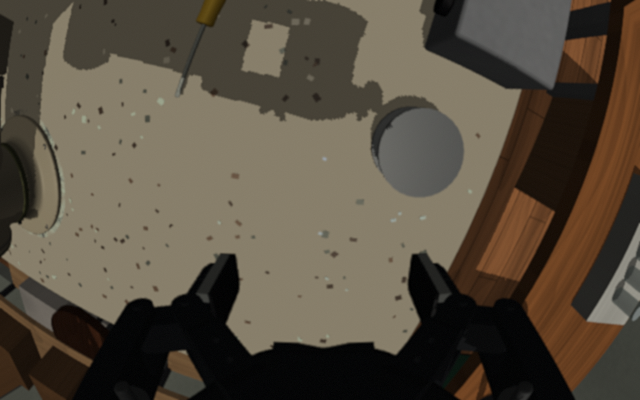

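Scene: red wheel at about (316,218), yellow-topped pin at (323,204), handle at (293,217), bigger look-alike standing at (350,245). Side: wheel at (327,195), handle at (341,179), look-alike at (297,182). Wrist: the wheel is not in view.

```bash
python3 - <<'E'
from h import *
ims=[]
for n,(x,y) in (('scene0',(315,225)),('side0',(325,200))):
    f=pickle.load(open(f'pics/{n}.pkl','rb'));im=f['frame']
    h=cv2.cvtColor(im,cv2.COLOR_RGB2HSV);H,S,V=cv2.split(h)
    red=(((H<7)|(H>172))&(S>150)&(V>70)).astype(np.uint8); red[:y-60]=0;red[y+60:]=0;red[:,:x-60]=0;red[:,x+60:]=0
    c=np.vstack(cv2.findContours(red,cv2.RETR_EXTERNAL,0)[0]); e=cv2.fitEllipse(cv2.convexHull(c))
    print(n,'ell',e,'->z108',onz(f,*e[0],108))
    for nm,m in (('yel',(H>20)&(H<32)&(S>150)&(V>90)),('blk',(V<32))):
        m=m.astype(np.uint8);k,l,st,ce=cv2.connectedComponentsWithStats(m)
        for i in range(1,k):
            if abs(ce[i][0]-x)<60 and abs(ce[i][1]-y)<60 and st[i][4]>8: print(nm,st[i],ce[i].round(1))
    ims.append(cv2.resize(im[y-40:y+50,x-50:x+50],None,fx=4,fy=4,interpolation=2))
cv2.imwrite('pics/z0.png',cv2.cvtColor(np.hstack(ims),cv2.COLOR_RGB2BGR))
E
```

```text
[ WARN:0@0.304] global contours_new.cpp:654 findContours Chain code output is an experimental feature and might change in future!
Traceback (most recent call last):
cv2.error: OpenCV(4.12.0) /io/opencv/modules/imgproc/src/convhull.cpp:143: error: (-215:Assertion failed) total >= 0 && (depth == CV_32F || depth == CV_32S) in function 'convexHull'
```

```bash
python3 - <<'E'
from h import *
ims=[]
for n,(x,y) in (('scene0',(315,225)),('side0',(325,200))):
    f=pickle.load(open(f'pics/{n}.pkl','rb'));im=f['frame']
    h=cv2.cvtColor(im,cv2.COLOR_RGB2HSV);H,S,V=cv2.split(h)
    red=(((H<7)|(H>172))&(S>150)&(V>70)).astype(np.uint8); red[:y-60]=0;red[y+60:]=0;red[:,:x-60]=0;red[:,x+60:]=0
    k,l,st,ce=cv2.connectedComponentsWithStats(red);i=1+st[1:,4].argmax();p=np.argwhere(l==i)[:,::-1].astype(np.int32)
    e=cv2.fitEllipse(cv2.convexHull(p))
    print(n,'ell',e,'->z106',onz(f,*e[0],106))
    for nm,m in (('yel',(H>20)&(H<32)&(S>150)&(V>90)),('blk',(V<32))):
        m=m.astype(np.uint8);k,l,st,ce=cv2.connectedComponentsWithStats(m)
        for i in range(1,k):
            if abs(ce[i][0]-x)<60 and abs(ce[i][1]-y)<60 and st[i][4]>8: print(nm,st[i],ce[i].round(1))
    ims.append(cv2.resize(im[y-40:y+50,x-50:x+50],None,fx=4,fy=4,interpolation=2))
cv2.imwrite('pics/z0.png',cv2.cvtColor(np.hstack(ims),cv2.COLOR_RGB2BGR))
E
```

```text
scene0 ell ((318.5926513671875, 222.1906280517578), (29.202945709228516, 46.077754974365234), 54.39891815185547) ->z106 [551.66841019 -32.14301884 106.        ]
yel [321 199   5   6  23] [322.7 201.1]
yel [346 240   8   8  55] [349.7 243.5]
blk [291 216   7  11  57] [293.9 221.1]
side0 ell ((326.132568359375, 194.55697631835938), (29.026630401611328, 39.225650787353516), 89.58106231689453) ->z106 [530.45660697 -29.98966335 106.        ]
yel [294 173   7  15  61] [297.  179.1]
yel [317 187   5  11  32] [319.  191.2]
blk [358 150  14   7  32] [364.8 153. ]
blk [338 173   6  14  73] [340.5 179.6]
blk [292 205  29  23  91] [307.9 216.9]
blk [372 244   5   9   9] [373.8 248. ]
```

View pics/z0.png

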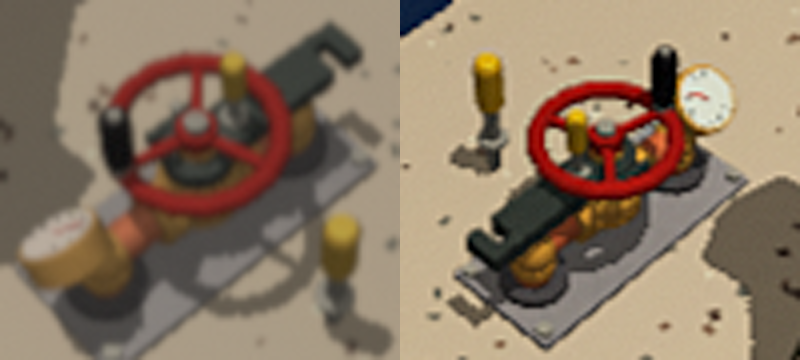

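Zoomed: scene hub at (313.8,216.3), pin grip middle (323,204.5), handle middle (294,220); side hub (326.2,192), pin grip middle (319.2,192.3), handle (340.7,179.3). The arm with its notch runs to the upper right in scene, lower left in side.

```bash
python3 - <<'E'
from h import *
a=pickle.load(open('pics/scene0.pkl','rb'));b=pickle.load(open('pics/side0.pkl','rb'))
P={}
for n,p,q in (('hub118',(313.8,216.3),(326.2,192)),('pin ~135',(323,204.5),(319.2,192.3)),('handle138',(294,220),(340.7,179.3)),('decoy',(350,246),(297,182))):
    X,r=tri([ray(a,*p),ray(b,*q)]);P[n]=X;print(n,X.round(1),np.round(r,1))
h=P['hub118'];
for k in P: v=P[k]-h;print(k,np.hypot(v[0],v[1]),np.degrees(np.arctan2(v[1],v[0])))
# notch region ends on plane 90: far tip of arm
for f,pts in ((a,((355,50),(335,25))),(b,((470-400,235),(500-400,262)))):
    o=(265,185) if f is a else (275,160)
    for p in pts: X=onz(f,o[0]+p[0]/4,o[1]+p[1]/4,90);v=X-h;print(X.round(1),np.hypot(v[0],v[1]),np.degrees(np.arctan2(v[1],v[0])))
E
```

```text
hub118 [533.9 -32.6 112.3] [0.9 0.9]
pin ~135 [534.2  -3.2 133.4] [1.2 1.2]
handle138 [522.3 -82.7 135.8] [0.8 0.8]
decoy [642.3 -17.3  91.4] [1.3 1.3]
hub118 0.0 0.0
pin ~135 29.42421798336591 89.35779112462262
handle138 51.389137960526966 -103.04125388487127
decoy 109.50777372373061 8.019683590819689
[550.   90.3  90. ] 123.9411410413042 82.53640636096894
[527.2  95.   90. ] 127.75734775592771 93.0030698555965
[546.6  92.1  90. ] 125.31820256803245 84.15832883479824
[513.8  94.8  90. ] 128.92408913452994 98.94013300044499
```

>>> arm_command(
  commands=[
    [50.9,-38.8,-2,0,0,-72.7],
    [50.9,-38.8,-2,0,0,-72.7],
    [50.9,-38.8,-2,0,0,-72.7],
    [50.9,-38.8,-2,0,0,-72.7],
    [50.9,-38.8,-2,0,0,-72.7],
    [50.9,-38.8,-2,0,0,-72.7],
    [50.9,-38.8,-2,0,0,-72.7],
    [50.9,-38.8,-2,0,0,-72.7],
    [50.9,-38.8,-2,0,0,-72.7],
    [50.9,-38.8,-2,0,0,-72.7],
    [50.9,-38.8,-2,0,0,-72.7],
    [50.9,-38.8,-2,0,0,-72.7],
    [50.9,-38.8,-2,0,0,-72.7],
    [50.9,-38.8,-2,0,0,-72.7],
    [50.9,-38.8,-2,0,0,-72.7],
    [50.9,-38.8,-2,0,0,-72.7],
  ],
  hand=110,
  squeeze=40,
)

```text
time: 2.15
tool_pos: [534.0, -3.2, 262.4]
tcp_rot: [[-0.0, 1.0, 0.0], [1.0, 0.0, -0.0], [-0.0, 0.0, -1.0]]
wrist_force: [0.1, 0.0, 0.8]
finger_gap: 48.6
grip_force: 0.0
```

```bash
python3 - <<'E'
from h import *
f=grab('wrist','wrist1');s=manip.sense();print(s['tool_pos'],s['tcp_rot'].round(4),s['finger_gap'],-np.array(f['R']).T@f['t'])
E
```

```text
[534.08033187  -3.10377747 262.40643015] [[-4.e-04  1.e+00  1.e-04]
 [ 1.e+00  4.e-04 -1.e-04]
 [-1.e-04  1.e-04 -1.e+00]] 48.45086478263692 [534.39253188  76.59218348 395.1556362 ]
```

View pics/wrist1.png

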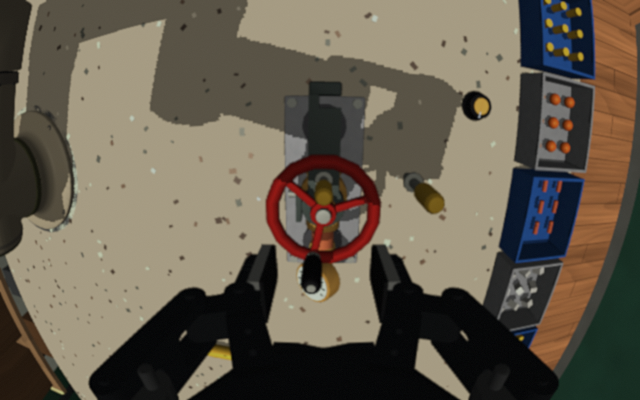

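Wrist view: hub nut at (323,216), pin grip around (323,188), handle top (312,262), lock arm's end at (325,88), plate far corners near (285,96) and (366,96).

```bash
python3 - <<'E'
from h import *
f=pickle.load(open('pics/wrist1.pkl','rb'));im=f['frame']
H,S,V=cv2.split(cv2.cvtColor(im,cv2.COLOR_RGB2HSV))
red=(((H<7)|(H>172))&(S>150)&(V>70)).astype(np.uint8)
k,l,st,ce=cv2.connectedComponentsWithStats(red);i=1+st[1:,4].argmax();p=np.argwhere(l==i)[:,::-1].astype(np.int32)
hull=cv2.convexHull(p)[:,0]
X=np.array([onz(f,*q,105,True)[:2] for q in hull]).astype(np.float32)
print('wheel circ',cv2.fitEllipse(X))
y=((H>18)&(H<34)&(S>130)&(V>60)).astype(np.uint8)
k,l,st,ce=cv2.connectedComponentsWithStats(y)
for i in range(1,k):
    if st[i][4]>15 and 260<ce[i][0]<460 and 120<ce[i][1]<260: print(st[i],ce[i].round(1),onz(f,*ce[i],140,True).round(1))
for q,z in (((323,216),118),((312,260),163),((323,181),152)): print(q,onz(f,*q,z,True).round(1))
sub=cv2.resize(im[70:290,245:445],None,fx=2.7,fy=2.7,interpolation=2);cv2.imwrite('pics/w1z.png',cv2.cvtColor(sub,cv2.COLOR_RGB2BGR))
E
```

```text
wheel circ ((533.7722778320312, -36.29543685913086), (110.93693542480469, 115.39595794677734), 73.3366928100586)
[315 187  18  18 254] [323.6 195.6] [535.   -5.5 140. ]
[424 187  20  26 322] [433.9 202.4] [635.6 -11.9 140. ]
(323, 216) [534.6 -33.2 118. ]
(312, 260) [525.1 -56.1 163. ]
(323, 181) [534.5  10.9 152. ]
```

View pics/w1z.png

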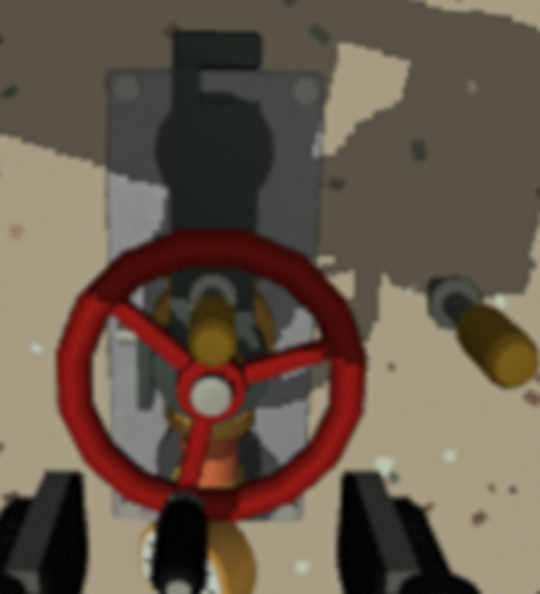

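Zoom: hub nut (211,397), pin grip top near (212,345), arm's far edge from (174,32) to (261,33), plate corners (107,70), (325,75) in the crop; the notch opens to the right (+x).

```bash
python3 - <<'E'
from h import *
f=pickle.load(open('pics/wrist1.pkl','rb'))
w=lambda x,y,z:onz(f,245+x/2.7,70+y/2.7,z,True).round(1)
for n,a in dict(hub=(211,397,118),pintop=(212,345,152),collar=(212,295,93),armL=(174,32,90),armR=(261,34,90),armLn=(173,225,90),slotnearend=(200,97,90),slotfarL=(200,68,90),mouthfar=(261,68,90),c1=(107,70,6),c2=(325,75,6)).items(): print(n,w(*a))
print(np.degrees(np.arctan2(*(w(325,75,6)-w(107,70,6))[[1,0]])))
f0=pickle.load(open('pics/scene0.pkl','rb'))
E
```

```text
hub [534.7 -34.2 118. ]
pintop [535.   -3.5 152. ]
collar [535.1  -3.3  93. ]
armL [521.5  93.8  90. ]
armR [552.6  93.1  90. ]
armLn [520.7  22.8  90. ]
slotnearend [530.8  70.   90. ]
slotfarL [530.8  80.6  90. ]
mouthfar [552.7  80.7  90. ]
c1 [487.1  81.4   6. ]
c2 [587.3  79.2   6. ]
-1.257789078889389
```

>>> arm_command(
  commands=[
    [0,0.1,4,0,0,0],
    [0,0.1,8,0,0,0],
    [0,0.1,11,0,0,0],
    [0,0.1,13,0,0,0],
    [0,0.1,13,0,0,0],
    [0,0.1,13,0,0,0],
  ],
)

```text
time: 2.95
tool_pos: [535.6, -3.0, 133.3]
tcp_rot: [[-0.001, 1.0, 0.001], [1.0, 0.001, -0.0], [-0.0, 0.001, -1.0]]
wrist_force: [-0.6, -0.6, 0.9]
finger_gap: 48.7
grip_force: 0.0
```

>>> arm_command(
  commands=[
    [0,0,0,0,0,0],
    [0,0,0,0,0,0],
    [0,0,0,0,0,0],
    [0,0,0,0,0,0],
    [0,0,0,0,0,0],
    [0,0,0,0,0,0],
  ],
  hand=255,
  squeeze=35,
)

```text
time: 3.7
tool_pos: [535.4, -2.9, 133.0]
tcp_rot: [[-0.001, 1.0, 0.001], [1.0, 0.001, -0.0], [-0.0, 0.001, -1.0]]
wrist_force: [-0.5, -0.2, 5.5]
finger_gap: 15.2
grip_force: 34.7
```

>>> arm_command(
  commands=[
    [0,0,-1,0,0,0],
    [0,0,-2.5,0,0,0],
    [0,0,-4,0,0,0],
    [0,0,-5.5,0,0,0],
    [0,0,-6.2,0,0,0],
    [0,0,-6.2,0,0,0],
    [2,0.05,-6.2,0,0,0],
    [4,0.1,-6.2,0,0,0],
    [6,0.15,-6.2,0,0,0],
    [7.8,0.2,-6.2,0,0,0],
    [7.8,0.2,-6.2,0,0,0],
    [7.8,0.2,-6.2,0,0,0],
    [7.8,0.2,-6.2,0,0,0],
  ],
)

```text
time: 5.32
tool_pos: [537.1, 74.6, 194.3]
tcp_rot: [[-0.0, 1.0, -0.0], [1.0, 0.0, -0.0], [-0.0, -0.0, -1.0]]
wrist_force: [-0.9, -0.0, -0.5]
finger_gap: 14.7
grip_force: 34.2
```

```bash
python3 - <<'E'
from h import *
a=grab('side','side2');b=grab('wrist','wrist2')
c=[cv2.resize(a['frame'][160:260,270:370],(400,400),interpolation=2),cv2.resize(b['frame'][130:330,220:420],(400,400),interpolation=2)]
cv2.imwrite('pics/z2.png',cv2.cvtColor(np.hstack(c),cv2.COLOR_RGB2BGR))
E
```

```text
(no output)
```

View pics/z2.png

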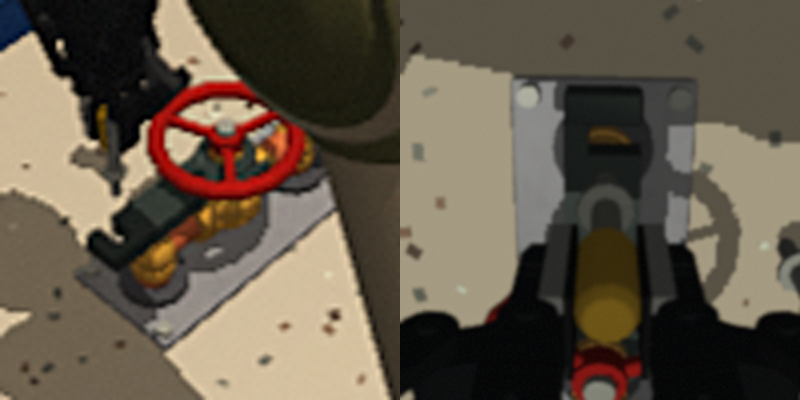

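Left: the pin hangs from the gripper, shank end at about (117,190) in the crop, seemingly leaning. Right: collar centre at (605,207), grip below it. I check the lean.

```bash
python3 - <<'E'
from h import *
a=pickle.load(open('pics/side2.pkl','rb'));b=pickle.load(open('pics/wrist2.pkl','rb'))
t=np.array([536.9,74.5,0])
for z in (129.3,151.3,155,178,213): 
    u,v=proj(a,t+[0,0,z]);c=np.array(b['R'])@(t+[0,0,z])+b['t'];r=np.hypot(c[0],c[1]);th=np.arctan2(r,c[2]);print(z,'side crop',(u-270)*4,(v-160)*4,'wrist crop',(b['fx']*th*c[0]/r+b['cx']-220)*2+400,(b['fy']*th*c[1]/r+b['cy']-130)*2)
im=b['frame'];g=cv2.cvtColor(im,cv2.COLOR_RGB2HSV);H,S,V=cv2.split(g)
m=((H>18)&(H<34)&(S>130)&(V>40)).astype(np.uint8);m[:230]=0;m[310:]=0
k,l,st,ce=cv2.connectedComponentsWithStats(m)
for i in range(1,k):
    if st[i][4]>20:print((st[i][0]-220)*2+400,(st[i][1]-130)*2,st[i][2:4]*2)
X=onz(b,220+205/2,130+207/2,155,True);print(X)
s=manip.sense();print(s['tool_pos'],s['wrist_torque'])
E
```

```text
129.3 side crop 114.63874674118688 191.4773209049862 wrist crop 603.9405042161048 176.337250315287
151.3 side crop 112.98783269547243 170.04366514389687 wrist crop 603.7595217778809 202.79548482563297
155 side crop 112.70510430764375 166.37303010729886 wrist crop 603.7256147103768 207.79700999679142
178 side crop 110.9136769695292 143.11510399913834 wrist crop 603.4876676122329 243.30845214635474
213 side crop 108.07030987578514 106.19994681823152 wrist crop 603.009322420877 317.05536594660816
574 228 [ 66 122]
802 292 [62 62]
[537.28964989  74.76882556 155.        ]
[537.12145617  74.68250937 194.33852275] [-0.0074701   0.01205058 -0.03736411]
```

>>> arm_command(
  commands=[
    [0.05,0,1.5,0,0,0],
    [0.05,0,3,0,0,0],
    [0.05,0,3.8,0,0,0],
    [0.05,0,4.3,0,0,0],
    [0.05,0,4.8,0,0,0],
    [0.05,0,5.3,0,0,0],
    [0.05,0,5.7,0,0,0],
    [0.05,0,6.0,0,0,0],
    [0.05,0,6.15,0,0,0],
    [0.05,0,6.15,0,0,0],
  ],
)

```text
time: 6.68
tool_pos: [537.1, 75.7, 133.0]
tcp_rot: [[-0.001, 1.0, 0.0], [1.0, 0.001, -0.0], [-0.0, 0.0, -1.0]]
wrist_force: [-1.2, -0.3, 0.9]
finger_gap: 15.1
grip_force: 34.4
```

```bash
python3 - <<'E'
from h import *
a=grab('side','side3');b=grab('wrist','wrist3')
print(manip.sense()['tool_pos'],manip.sense()['wrist_force'])
c=[cv2.resize(a['frame'][160:260,270:370],(400,400),interpolation=2),cv2.resize(b['frame'][130:330,220:420],(400,400),interpolation=2)]
cv2.imwrite('pics/z3.png',cv2.cvtColor(np.hstack(c),cv2.COLOR_RGB2BGR))
E
```

```text
[537.08615886  75.67893026 132.99454322] [0.42987437 0.04603725 2.25601665]
```

View pics/z3.png

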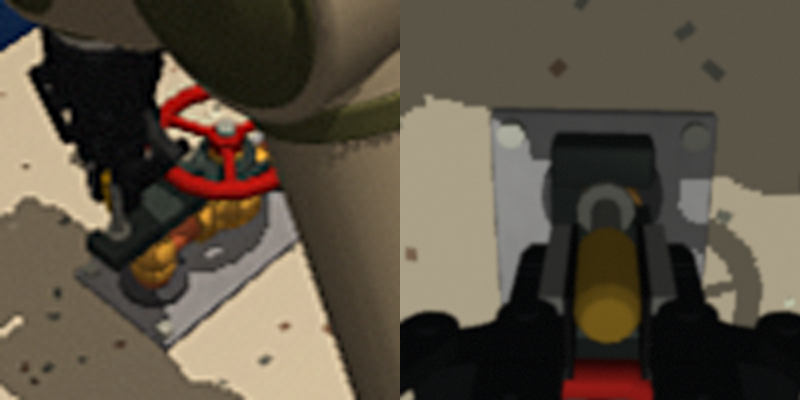

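The pin sits in the notch, collar on the arm, with slight upward contact force. Release and lift.

>>> arm_command(
  commands=[
    [0,0,0,0,0,0],
    [0,0,0,0,0,0],
    [0,0,0,0,0,0],
    [0,0,0,0,0,0],
    [0,0,-1.5,0,0,0],
    [0,0,-4,0,0,0],
    [0,0,-7,0,0,0],
    [-4,-0.4,-7,0,0,0],
    [-8,-0.7,-7,0,0,0],
    [-12,-1.1,-7,0,0,0],
    [-16,-1.4,-7,0,0,0],
    [-16,-1.4,-7,0,0,0],
    [-16,-1.4,-7,0,0,0],
  ],
  hand=120,
)

```text
time: 8.4
tool_pos: [523.3, -84.0, 203.5]
tcp_rot: [[-0.001, 1.0, 0.001], [1.0, 0.001, -0.0], [-0.0, 0.001, -1.0]]
wrist_force: [-0.5, 0.8, -0.6]
finger_gap: 45.4
grip_force: 0.0
```

```bash
python3 - <<'E'
from h import *
a=grab('side','side4');b=grab('wrist','wrist4');d=grab('scene','scene4')
print(manip.sense()['tool_pos'])
c=[cv2.resize(a['frame'][160:260,270:370],(400,400),interpolation=2),cv2.resize(b['frame'][100:400,170:470],(400,400),interpolation=2)]
cv2.imwrite('pics/z4.png',cv2.cvtColor(np.hstack(c),cv2.COLOR_RGB2BGR))
E
```

```text
[523.29278306 -83.38800535 203.13002925]
```

View pics/z4.png

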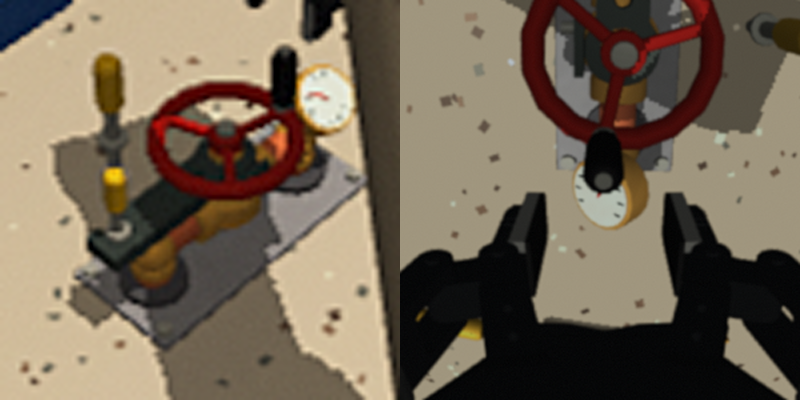

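Left: the pin stands parked upright in the notch (grip at (115,190)). Right: handle top at (603,181), hub at (625,53).

```bash
python3 - <<'E'
from h import *
b=pickle.load(open('pics/wrist4.pkl','rb'))
T=onz(b,170+203*.75,100+181*.75,163,True);h=onz(b,170+225*.75,100+53*.75,118,True);print(T,h)
for c in (h,np.array([534.7,-34.0,0])):
    v=T-c;print(np.hypot(*v[:2]),np.degrees(np.arctan2(v[1],v[0])))
E
```

```text
[523.31445457 -85.4279205  163.        ] [534.89417826 -32.42275057 118.        ]
54.255304252210394 -102.32345038569161
52.67315874014206 -102.48327381409709
```

>>> arm_command(
  commands=[
    [-0.07,0,3,0,0,0],
    [-0.07,0,5.5,0,0,0],
    [-0.07,0,7.2,0,0,0],
    [-0.07,0,7.2,0,0,0],
    [-0.07,0,7.2,0,0,0],
  ],
)

```text
time: 9.18
tool_pos: [523.7, -84.8, 131.6]
tcp_rot: [[-0.002, 1.0, 0.001], [1.0, 0.002, -0.0], [-0.0, 0.001, -1.0]]
wrist_force: [0.4, 0.4, 0.0]
finger_gap: 45.3
grip_force: 0.0
```

>>> arm_command(
  commands=[
    [0,0,0,0,0,0],
    [0,0,0,0,0,0],
    [0,0,0,0,0,0],
    [0,0,0,0,0,0],
    [0,0,0,0,0,0],
    [0,0,0,0,0,0],
  ],
  hand=255,
  squeeze=45,
)

```text
time: 9.93
tool_pos: [523.5, -85.1, 131.6]
tcp_rot: [[-0.001, 1.0, 0.001], [1.0, 0.001, -0.0], [-0.0, 0.001, -1.0]]
wrist_force: [-1.1, 0.5, 6.0]
finger_gap: 19.1
grip_force: 44.1
```

```bash
cat > arc.py <<'E'
import sys,numpy as np,json
def rows(a0,a1,n,r=5.2):
    a=np.radians(np.linspace(a0,a1,n+1));x=r*np.cos(a);y=r*np.sin(a)
    return json.dumps([[round(y[i]-y[0],2),round(x[i]-x[0],2),0,0,0,0] for i in range(1,n+1)])
E
python3 - <<'E'
from arc import rows
print(rows(-102.5,-102.5-240,16))
from bench import manip;s=manip.sense();print(s['tool_pos'],s['wrist_force'],s['finger_gap'])
E
```

```text
[[0.46, -1.28, 0, 0, 0, 0], [1.24, -2.39, 0, 0, 0, 0], [2.28, -3.26, 0, 0, 0, 0], [3.51, -3.83, 0, 0, 0, 0], [4.85, -4.07, 0, 0, 0, 0], [6.2, -3.95, 0, 0, 0, 0], [7.48, -3.49, 0, 0, 0, 0], [8.59, -2.71, 0, 0, 0, 0], [9.46, -1.67, 0, 0, 0, 0], [10.04, -0.44, 0, 0, 0, 0], [10.27, 0.9, 0, 0, 0, 0], [10.15, 2.25, 0, 0, 0, 0], [9.69, 3.53, 0, 0, 0, 0], [8.91, 4.64, 0, 0, 0, 0], [7.87, 5.51, 0, 0, 0, 0], [6.64, 6.08, 0, 0, 0, 0]]
[523.50960801 -85.09048559 131.62838097] [-1.12416243  0.48288857  6.04171275] 19.0565992848728
```

>>> arm_command(
  commands=[
    [0.46,-1.28,0,0,0,0],
    [1.24,-2.39,0,0,0,0],
    [2.28,-3.26,0,0,0,0],
    [3.51,-3.83,0,0,0,0],
  ],
)

```text
time: 10.42
tool_pos: [484.2, -50.5, 131.6]
tcp_rot: [[-0.001, 1.0, 0.0], [1.0, 0.001, -0.002], [-0.002, 0.0, -1.0]]
wrist_force: [-1.1, -3.5, 6.8]
finger_gap: 19.2
grip_force: 44.9
```

```bash
python3 - <<'E'
from arc import rows
print(rows(-162.5,-162.5-255,17))
E
```

```text
[[1.34, -0.24, 0, 0, 0, 0], [2.69, -0.12, 0, 0, 0, 0], [3.96, 0.35, 0, 0, 0, 0], [5.08, 1.13, 0, 0, 0, 0], [5.95, 2.17, 0, 0, 0, 0], [6.52, 3.4, 0, 0, 0, 0], [6.76, 4.73, 0, 0, 0, 0], [6.64, 6.08, 0, 0, 0, 0], [6.18, 7.36, 0, 0, 0, 0], [5.4, 8.47, 0, 0, 0, 0], [4.36, 9.34, 0, 0, 0, 0], [3.13, 9.92, 0, 0, 0, 0], [1.79, 10.15, 0, 0, 0, 0], [0.44, 10.04, 0, 0, 0, 0], [-0.84, 9.57, 0, 0, 0, 0], [-1.95, 8.79, 0, 0, 0, 0], [-2.82, 7.75, 0, 0, 0, 0]]
```

Low force, tracking well; continue.

>>> arm_command(
  commands=[
    [1.34,-0.24,0,0,0,0],
    [2.69,-0.12,0,0,0,0],
    [3.96,0.35,0,0,0,0],
    [5.08,1.13,0,0,0,0],
    [5.95,2.17,0,0,0,0],
    [6.52,3.4,0,0,0,0],
    [6.76,4.73,0,0,0,0],
    [6.64,6.08,0,0,0,0],
    [6.18,7.36,0,0,0,0],
    [5.4,8.47,0,0,0,0],
    [4.36,9.34,0,0,0,0],
    [3.13,9.92,0,0,0,0],
    [1.79,10.15,0,0,0,0],
    [0.44,10.04,0,0,0,0],
    [-0.84,9.57,0,0,0,0],
    [-1.95,8.79,0,0,0,0],
    [-2.82,7.75,0,0,0,0],
    [-2.82,7.75,0,0,0,0],
  ],
)

```text
time: 12.68
tool_pos: [561.3, -78.1, 131.6]
tcp_rot: [[-0.0, 1.0, -0.0], [1.0, 0.0, 0.0], [0.0, -0.0, -1.0]]
wrist_force: [-3.2, 1.3, 7.1]
finger_gap: 19.1
grip_force: 44.9
```

```bash
python3 - <<'E'
from arc import rows
print(rows(-57.5,-57.5-36,9))
E
```

```text
[[-0.18, -0.31, 0, 0, 0, 0], [-0.35, -0.64, 0, 0, 0, 0], [-0.49, -0.97, 0, 0, 0, 0], [-0.6, -1.32, 0, 0, 0, 0], [-0.69, -1.67, 0, 0, 0, 0], [-0.76, -2.03, 0, 0, 0, 0], [-0.8, -2.39, 0, 0, 0, 0], [-0.81, -2.75, 0, 0, 0, 0], [-0.8, -3.11, 0, 0, 0, 0]]
```

>>> arm_command(
  commands=[
    [-0.18,-0.31,0,0,0,0],
    [-0.35,-0.64,0,0,0,0],
    [-0.49,-0.97,0,0,0,0],
    [-0.6,-1.32,0,0,0,0],
    [-0.69,-1.67,0,0,0,0],
    [-0.76,-2.03,0,0,0,0],
    [-0.8,-2.39,0,0,0,0],
    [-0.81,-2.75,0,0,0,0],
    [-0.81,-2.75,0,0,0,0],
  ],
)

```text
time: 13.8
tool_pos: [534.9, -86.1, 131.6]
tcp_rot: [[-0.001, 1.0, 0.002], [1.0, 0.001, -0.0], [-0.0, 0.002, -1.0]]
wrist_force: [0.1, 1.5, 6.2]
finger_gap: 18.9
grip_force: 44.8
```

>>> arm_command(
  commands=[
    [0,-0.1,0,0,0,0],
    [0,-0.2,0,0,0,0],
    [0,-0.2,0,0,0,0],
  ],
)

```text
time: 14.18
tool_pos: [533.3, -86.1, 131.6]
tcp_rot: [[-0.001, 1.0, 0.002], [1.0, 0.001, -0.0], [-0.0, 0.002, -1.0]]
wrist_force: [2.4, 1.2, 6.4]
finger_gap: 18.7
grip_force: 44.8
```

>>> arm_command(
  commands=[
    [0,-0.1,0,0,0,0],
    [0,-0.2,0,0,0,0],
    [0,-0.2,0,0,0,0],
  ],
)

```text
time: 14.55
tool_pos: [532.5, -86.1, 131.7]
tcp_rot: [[-0.001, 1.0, 0.005], [1.0, 0.001, -0.0], [-0.0, 0.005, -1.0]]
wrist_force: [8.5, 1.5, 2.5]
finger_gap: 19.4
grip_force: 44.6
```

>>> arm_command(
  commands=[
    [0,-0.1,0,0,0,0],
    [0,-0.2,0,0,0,0],
    [0,-0.2,0,0,0,0],
  ],
)

```text
time: 14.92
tool_pos: [532.3, -86.2, 131.7]
tcp_rot: [[-0.0, 1.0, 0.01], [1.0, 0.0, -0.0], [-0.0, 0.01, -1.0]]
wrist_force: [17.0, 3.6, -3.1]
finger_gap: 19.0
grip_force: 44.4
```

>>> arm_command(
  commands=[
    [0,-0.1,0,0,0,0],
    [0,-0.2,0,0,0,0],
    [0,-0.2,0,0,0,0],
  ],
)

```text
time: 15.3
tool_pos: [532.0, -86.2, 131.8]
tcp_rot: [[-0.0, 1.0, 0.014], [1.0, 0.0, -0.001], [-0.001, 0.014, -1.0]]
wrist_force: [27.1, 4.8, -8.9]
finger_gap: 18.7
grip_force: 44.3
```

Firm stop met at TCP x ≈ 532.8 (handle angle ≈ -92°, as predicted). Now two turns back from there.

```bash
python3 - <<'E'
import numpy as np,json
base=np.array([-.755,-5.196])
for i,an in enumerate([[-92+15*k for k in range(0,19)],[178+15*k for k in range(1,19)],[448+15*k for k in range(1,11)]]):
    a=np.radians(an);P=5.2*np.c_[np.cos(a),np.sin(a)]
    R=[[round(p[1]-base[1],2),round(p[0]-base[0],2),0,0,0,0] for p in P];print(json.dumps(R))
    base=base+[R[-1][1],R[-1][0]];print(base)
E
```

```text
[[-0.0, 0.57, 0, 0, 0, 0], [0.13, 1.92, 0, 0, 0, 0], [0.6, 3.2, 0, 0, 0, 0], [1.39, 4.3, 0, 0, 0, 0], [2.44, 5.16, 0, 0, 0, 0], [3.68, 5.73, 0, 0, 0, 0], [5.01, 5.95, 0, 0, 0, 0], [6.37, 5.82, 0, 0, 0, 0], [7.64, 5.35, 0, 0, 0, 0], [8.74, 4.56, 0, 0, 0, 0], [9.61, 3.51, 0, 0, 0, 0], [10.17, 2.28, 0, 0, 0, 0], [10.39, 0.94, 0, 0, 0, 0], [10.26, -0.41, 0, 0, 0, 0], [9.79, -1.69, 0, 0, 0, 0], [9.0, -2.79, 0, 0, 0, 0], [7.95, -3.65, 0, 0, 0, 0], [6.72, -4.22, 0, 0, 0, 0], [5.38, -4.44, 0, 0, 0, 0]]
[-5.195  0.184]
[[-1.35, 0.13, 0, 0, 0, 0], [-2.63, 0.6, 0, 0, 0, 0], [-3.73, 1.39, 0, 0, 0, 0], [-4.59, 2.44, 0, 0, 0, 0], [-5.16, 3.67, 0, 0, 0, 0], [-5.38, 5.01, 0, 0, 0, 0], [-5.25, 6.36, 0, 0, 0, 0], [-4.78, 7.64, 0, 0, 0, 0], [-3.99, 8.74, 0, 0, 0, 0], [-2.94, 9.6, 0, 0, 0, 0], [-1.7, 10.17, 0, 0, 0, 0], [-0.37, 10.39, 0, 0, 0, 0], [0.99, 10.26, 0, 0, 0, 0], [2.26, 9.79, 0, 0, 0, 0], [3.36, 9.0, 0, 0, 0, 0], [4.23, 7.95, 0, 0, 0, 0], [4.79, 6.72, 0, 0, 0, 0], [5.01, 5.38, 0, 0, 0, 0]]
[0.185 5.194]
[[-0.13, -1.35, 0, 0, 0, 0], [-0.6, -2.63, 0, 0, 0, 0], [-1.39, -3.73, 0, 0, 0, 0], [-2.44, -4.59, 0, 0, 0, 0], [-3.67, -5.16, 0, 0, 0, 0], [-5.01, -5.38, 0, 0, 0, 0], [-6.36, -5.25, 0, 0, 0, 0], [-7.64, -4.78, 0, 0, 0, 0], [-8.74, -3.99, 0, 0, 0, 0], [-9.6, -2.94, 0, 0, 0, 0]]
[-2.755 -4.406]
```

>>> arm_command(
  commands=[
    [0,0.57,0,0,0,0],
    [0.13,1.92,0,0,0,0],
    [0.6,3.2,0,0,0,0],
    [1.39,4.3,0,0,0,0],
    [2.44,5.16,0,0,0,0],
    [3.68,5.73,0,0,0,0],
    [5.01,5.95,0,0,0,0],
    [6.37,5.82,0,0,0,0],
    [7.64,5.35,0,0,0,0],
    [8.74,4.56,0,0,0,0],
    [9.61,3.51,0,0,0,0],
    [10.17,2.28,0,0,0,0],
    [10.39,0.94,0,0,0,0],
    [10.26,-0.41,0,0,0,0],
    [9.79,-1.69,0,0,0,0],
    [9.0,-2.79,0,0,0,0],
    [7.95,-3.65,0,0,0,0],
    [6.72,-4.22,0,0,0,0],
    [5.38,-4.44,0,0,0,0],
  ],
)

```text
time: 17.68
tool_pos: [481.6, -32.1, 131.6]
tcp_rot: [[-0.001, 1.0, -0.0], [1.0, 0.001, 0.001], [0.001, -0.0, -1.0]]
wrist_force: [-0.3, 2.1, 8.9]
finger_gap: 19.6
grip_force: 46.4
```

>>> arm_command(
  commands=[
    [-1.35,0.13,0,0,0,0],
    [-2.63,0.6,0,0,0,0],
    [-3.73,1.39,0,0,0,0],
    [-4.59,2.44,0,0,0,0],
    [-5.16,3.67,0,0,0,0],
    [-5.38,5.01,0,0,0,0],
    [-5.25,6.36,0,0,0,0],
    [-4.78,7.64,0,0,0,0],
    [-3.99,8.74,0,0,0,0],
    [-2.94,9.6,0,0,0,0],
    [-1.7,10.17,0,0,0,0],
    [-0.37,10.39,0,0,0,0],
    [0.99,10.26,0,0,0,0],
    [2.26,9.79,0,0,0,0],
    [3.36,9.0,0,0,0,0],
    [4.23,7.95,0,0,0,0],
    [4.79,6.72,0,0,0,0],
    [5.01,5.38,0,0,0,0],
  ],
)

```text
time: 19.92
tool_pos: [536.5, 17.9, 131.6]
tcp_rot: [[-0.001, 1.0, 0.003], [1.0, 0.001, -0.0], [-0.0, 0.003, -1.0]]
wrist_force: [2.8, -2.9, 6.0]
finger_gap: 18.7
grip_force: 46.2
```

>>> arm_command(
  commands=[
    [-0.13,-1.35,0,0,0,0],
    [-0.6,-2.63,0,0,0,0],
    [-1.39,-3.73,0,0,0,0],
    [-2.44,-4.59,0,0,0,0],
    [-3.67,-5.16,0,0,0,0],
    [-5.01,-5.38,0,0,0,0],
    [-6.36,-5.25,0,0,0,0],
    [-7.64,-4.78,0,0,0,0],
    [-8.74,-3.99,0,0,0,0],
    [-9.6,-2.94,0,0,0,0],
  ],
)

```text
time: 21.18
tool_pos: [506.4, -78.6, 131.6]
tcp_rot: [[-0.001, 1.0, -0.0], [1.0, 0.001, 0.0], [0.0, -0.0, -1.0]]
wrist_force: [0.2, 5.1, 9.1]
finger_gap: 18.8
grip_force: 46.5
```

>>> arm_command(
  commands=[
    [-0.42,0.81,0,0,0,0],
    [-0.68,1.67,0,0,0,0],
    [-0.77,2.3,0,0,0,0],
    [-0.79,2.52,0,0,0,0],
    [-0.79,2.52,0,0,0,0],
    [-0.79,2.52,0,0,0,0],
  ],
)

```text
time: 21.92
tool_pos: [532.1, -86.1, 131.6]
tcp_rot: [[-0.001, 1.0, 0.001], [1.0, 0.001, -0.0], [-0.0, 0.001, -1.0]]
wrist_force: [0.1, 0.8, 8.0]
finger_gap: 18.6
grip_force: 46.4
```

```bash
python3 - <<'E'
from h import *
a=grab('side','side5');d=grab('scene','scene5');b=grab('wrist','wrist5')
s=manip.sense();print(s['tool_pos'],s['wrist_force'],s['finger_gap'])
c=[cv2.resize(a['frame'][150:270,260:380],(400,400),interpolation=2),cv2.resize(b['frame'][60:360,170:470],(400,400),interpolation=2)]
cv2.imwrite('pics/z5.png',cv2.cvtColor(np.hstack(c),cv2.COLOR_RGB2BGR))
E
```

```text
[532.10224622 -86.08826366 131.61505323] [0.32963602 0.21110221 7.18960174] 19.049921604706498
```

View pics/z5.png

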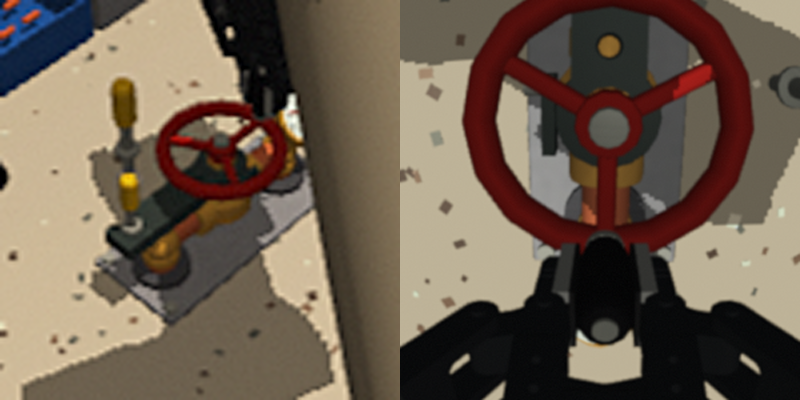

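Pin remains parked (grip at (128,190) left), handle still gripped (right, (605,330)). A 0.7 mm trim matches the zero-load stop position.

>>> arm_command(
  commands=[
    [0,0.07,0,0,0,0],
    [0,0.07,0,0,0,0],
    [0,0.07,0,0,0,0],
    [0,0.07,0,0,0,0],
  ],
)

```text
time: 22.58
tool_pos: [532.5, -86.1, 131.6]
tcp_rot: [[-0.001, 1.0, 0.001], [1.0, 0.001, -0.0], [-0.0, 0.001, -1.0]]
wrist_force: [-0.6, -0.2, 9.1]
finger_gap: 18.9
grip_force: 46.4
```

```bash
python3 - <<'E'
from bench import manip
s=manip.sense();print(s['tool_pos'],s['wrist_force']);print(manip.sign_off())
E
```

```text
[532.47565646 -86.0936695  131.62776561] [-0.63004521 -0.16893     9.14404821]
the job is handed in; nothing more can be done
None
```

The job is handed in at about 22.6 s: the pin stands parked in the notch, the wheel was closed onto its stop and then backed off two turns (to within about half a degree by my measurement), and the gripper still holds the handle there.

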